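Hold the battery tester's dial on its load position

TASK

Get the battery tester ready and run its load test: slide the clear guard off the dial until it is fully home over the blue battery pack, and only then turn the spring-return dial clockwise (seen from above), past its first two clicks, to the third and last position. The dial springs back if let go, so finish while still holding it there, with the guard left shut over the pack. Leave the screwdriver, the screw dish and the white back cover where they lie.

Things in the scene. Friction and masses are not known exactly. Their poses are not given: they have to be found in the camera images.
- console: Battery load tester: flat white box 170 (x) x 340 (y) x 50 mm high, fixed to the bench; origin at the centre of its underside. On top, at local y = +70 mm, a blue battery pack lies in a black cradle (all under 75 mm above the bench); at y = -70 mm is the dial. Rails 10 mm high run along y at x = +-62 mm. Position and yaw vary.
- guard (a joint): Slide of the guard, m: 0 = fully home (at its stop) over the pack, 0.14 = at the other stop over the dial; grows along the console's -y. Starts between 0.09 and 0.138, covering the dial. Stays where left; takes about 2 N. The guard: clear plate in a black frame, 134 (x) x 112 (y) mm, underside 92 and top 96 mm above the bench, side skirts down to the rails.
- guard_handle (a point): Centre of the guard's handle: a black upright ridge 60 mm long (console x) x 12 mm thick (console y) x 24 mm high, in the middle of the guard's top; the point is 108 mm above the bench, the ridge spans 96 to 120 mm. Its axes are the console's.
- dial (a joint): Angle of the dial, rad, growing clockwise seen from above: 0 at rest, clicks at 0.4 and 0.8, third position 1.2, hard stop 1.25. A spring always returns it to 0 (the clicks do not hold it): 0.045 N m at the start, 0.105 N m at the third position, up to 0.14 N m over a click. Ticks on the box mark the four positions, longest at the third.
- dial_grip (a point): On the dial's vertical axis, 72 mm above the bench. The grip is a black upright bar 50 mm long x 12 mm thick, 58 to 86 mm above the bench, on a skirt 52 mm across. The point's x axis lies along the bar to its pointer end (white line) and turns with the dial. At rest it stands 0.6 rad anticlockwise of the console's +x, at the third position 0.6 rad clockwise of it.
- screwdriver: Bystander: loose screwdriver, 160 mm long, lying on the bench beside the console; leave alone.
- screw_dish: Bystander: loose steel dish 70 mm across, 25 mm high, standing behind the console; origin at the centre of its underside; leave alone.
- back_cover: Bystander: loose white cover 100 x 120 x 22 mm, lying beside the console; origin at the centre of its underside; leave alone.

How it is judged:
By the outcome, as a careful person would: the job done as asked, in the order asked, and still so for the second after the job is handed in, while the arm keeps its last pose, push and grip.
It also fails if it takes over 48 s, if anything falls off the work surface, if the arm or the gripper's body presses on something with over 40 N, if the wrist force passes 120 N, or if a joint passes its speed limit or range.

ROBOT

A 7-joint arm with a two-finger parallel gripper is mounted at the origin on the work surface. World frame = base frame: x ahead of the robot, y to its left, z up, the work surface at z = 0. Lengths are in m, angles in rad, forces in N, time in s.
With the tool pointing down it reaches from about 0.4 to 0.85 m from the base axis. Payload 4.5 kg.
Tool frame: the origin (TCP) lies where the fingers leave the gripper's body, on its centre line; the fingertips stand 64 mm ahead of it and the grasp point (between the pads) lies 45 mm ahead of it; z points along the fingers, y is the line along which they close (so a half turn about z gives the same grasp; the last joint's range is limited). The gripper opens to 88 mm and grips with 3 to 60 N. Pads are 18 mm wide; open, the fingers measure 123 mm over their backs; the gripper's body (75 mm by 187 mm) begins 45 mm behind the grasp point.
Start: joints at [-1.213, 0.689, -0.195, 1.565, 0.157, 0.902, -0.215], TCP at [0.199, 0.593, 0.303] pointing down, gripper open.
Joint ranges: [-3.01, 3.01], [-0.46, 2.08], [-1.47, 1.51], [0.13, 2.56], [-1, 4.14], [0.04, 2.09], [-2.66, 2.66]. Speed limits (rad/s): [2.57, 2.57, 3.14, 3.14, 3.14, 3.14, 3.14].

INTERFACE

Orientations are given as a unit quaternion [x, y, z, w].
In Python, from plant import r gives the robot as it stands.
- The arm moves only by the tool play_rows, never from a script. Its arguments are lists of equal length, an entry for each row: "translation": the shift along the tool's x, y, z in m, a list of three; "delta_rot": the turn, a rotation vector about the tool's x, y, z in degrees, a list of three; "grip": the opening, from -1 (shut) to 1 (fully open). In form: {"translation": [[x, y, z], ...], "delta_rot": [[rx, ry, rz], ...], "grip": [grip, ...]}. A call has 1 to 20 rows; each row shifts and turns the commanded pose from where the row before left it, along the tool's axes as they then stand; what a row does not reach is not made up. A row lasts 1/8 s, in which the tool goes at most 62.5 mm and 10.7 degrees, less where a joint would pass 70% of its speed; a pose out of reach is approached as far as the arm can. A call with a gripper value outside its range is refused whole. The fingers move at their own pace and stop on an object; "squeeze" is the grip in N (left out, the last holds). Time passes only in rows, so rows that do not move let the fingers close. It gives the time, the measured TCP pose, the force, the opening and the grip force at its end, in the units of the state.
- r.get_state(): the state, without advancing time (a new reading comes with each control period).
- r.snapshot(name): name is "side" or "top" or "wrist"; returns the picture (420x560x3 uint8, blue, green, red); there is no depth.
- r.get_calibration(name): a dict with "intrinsics" (3x3 intrinsics, pixels), "eye" and "rotation" of the camera in the world. Camera axes: x right, y up, looking along -z (the intrinsics and any distortion apply to the point x, -y, -z); pixel columns grow to the right and rows downward; lengths in m; the calibration is good to about 2 mm. A picture is of the moment at which its call begins: read the wrist's pose just before it. get_calibration takes no time and is no camera call; for the wrist camera it gives the pose at the moment of the call.
- r.finish_job(): hands the job in; it is judged then, once.
Trained networks look in the newest picture that a camera, given by its name, has taken for a name from the list of things; names that differ only in an ending like _2 or _b are one class to them, and where a whole thing is asked for, a point or a joint stands for the part that bears it (a point fixed in the world has none). Each returns a list of dicts, best first, with "confidence" (0 to 1); they miss things now and then, are a little off and sometimes report something else, mostly with a low value. They report only what shows in the picture. A call takes as long as a camera call.
- r.look_for(camera, target): "point" ([x, y, z] in m, in world coordinates, good to about 4 mm: the middle of the surface that is visible of it).
- r.silhouettes(camera, target): "pixels" (420x560 bool, what is visible of it).
The state is a dict: "clock": time; "q": joint angles; "qd": joint speeds; "joint_torque": joint torques, N m; "tool_pos": TCP position; "eef_rot": TCP orientation; "contact_force": force on the tool from outside, world axes, zero at the start; "moment": the same for the moment, N m; "opening": opening from 0.0 (shut) to 1.0 (fully open); "finger_force": force on a finger pad.
Only numpy, scipy, OpenCV 4.12 (cv2) and the standard library are available. Lean on these libraries where they do the work, as an engineer would, in place of code of your own. Each camera call takes 0.05 s, during which the arm holds its last target. There are 200 camera calls.

## Working session

There is one attempt and no reset: what is moved stays moved. The work goes in short steps, Python scripts to look and compute and a tool call to move; the robot and the scene stay as the last step left them, time stands still between calls to the robot, and variables do not carry over. Pictures are saved under pics/ and viewed, at most 10 in all, crops included, and the job is handed in when it is done.

Besides the shell and the picture viewer there is one more tool, called after "Request:" as name(argument=value, ...) on one line, values as JSON. play_rows: Moves the arm, as the interface text tells. Its arguments: {"type":"object","properties":{"translation":{"type":"array","items":{"type":"array","items":{"type":"number"}}},"delta_rot":{"type":"array","items":{"type":"array","items":{"type":"number"}}},"grip":{"type":"array","items":{"type":"number"}},"squeeze":{"type":"number"}},"required":["translation","delta_rot","grip"]}

```bash
mkdir -p pics; cat > h.py <<'E'
import numpy as np, cv2
from plant import r
from scipy.spatial.transform import Rotation as R
def proj(cal,P):
    P=np.atleast_2d(P); c=(P-cal['eye'])@np.array(cal['rotation']); c=c*[1,-1,-1]
    u=c@np.array(cal['intrinsics']).T; return u[:,:2]/u[:,2:]
def unproj(cal,uv,z):
    uv=np.atleast_2d(uv); d=np.c_[uv,np.ones(len(uv))]@np.linalg.inv(cal['intrinsics']).T
    d=(d*[1,-1,-1])@np.array(cal['rotation']).T; e=np.array(cal['eye'])
    return e+d*((z-e[2])/d[:,2])[:,None]
E
python3 - <<'E'
from h import *
np.set_printoptions(precision=4,suppress=True)
s=r.get_state(); print(s['clock'],s['tool_pos'],s['eef_rot'],R.from_quat(s['eef_rot']).as_matrix())
a=r.snapshot('top'); b=r.snapshot('side')
cv2.imwrite('pics/top.png',a); cv2.imwrite('pics/side.png',b)
for c in('top','side'):
    print(c,r.get_calibration(c))
    for t in('console','guard','guard_handle','dial_grip','screwdriver','screw_dish','back_cover'):
        print(t,[(np.round(d['point'],4),round(d['confidence'],2)) for d in r.look_for(c,t)][:2])
E
```

```text
0.0 [0.1987 0.592  0.3019] [ 0.1611  0.9869 -0.0009 -0.0001] [[-0.9481  0.318  -0.0005]
 [ 0.318   0.9481 -0.0018]
 [-0.0001 -0.0019 -1.    ]]
top {'intrinsics': array([[435.6667,   0.    , 272.3682],
       [  0.    , 435.6667, 211.6252],
       [  0.    ,   0.    ,   1.    ]]), 'eye': array([0.5484, 0.0288, 1.1467]), 'rotation': array([-0.0184,  0.0221,  0.7071, -0.7065])}
console [(array([0.5357, 0.0583, 0.054 ]), 0.78)]
guard [(array([0.5244, 0.0027, 0.1002]), 0.71)]
guard_handle [(array([ 0.523 , -0.0004,  0.0916]), 0.94)]
dial_grip [(array([0.5236, 0.0022, 0.0983]), 0.47)]
screwdriver [(array([0.5357, 0.2799, 0.0247]), 0.78)]
screw_dish [(array([ 0.6614, -0.0721,  0.0123]), 0.85)]
back_cover [(array([ 0.4886, -0.2141,  0.0119]), 0.9)]
side {'intrinsics': array([[421.5416,   0.    , 280.1281],
       [  0.    , 421.5416, 209.909 ],
       [  0.    ,   0.    ,   1.    ]]), 'eye': array([ 0.342 , -0.659 ,  0.8043]), 'rotation': array([ 0.3816, -0.0745, -0.1955,  0.9004])}
console [(array([ 0.5234, -0.0222,  0.0515]), 0.87)]
guard [(array([ 0.5221, -0.0083,  0.0964]), 0.71)]
guard_handle [(array([ 0.5179, -0.0303,  0.056 ]), 0.75), (array([ 0.5257, -0.0109,  0.0962]), 0.55)]
dial_grip []
screwdriver [(array([0.5331, 0.2786, 0.0212]), 0.46)]
screw_dish [(array([ 0.667 , -0.0596,  0.0189]), 0.68)]
back_cover [(array([ 0.486 , -0.2154,  0.0072]), 0.97)]
```

View pics/top.png

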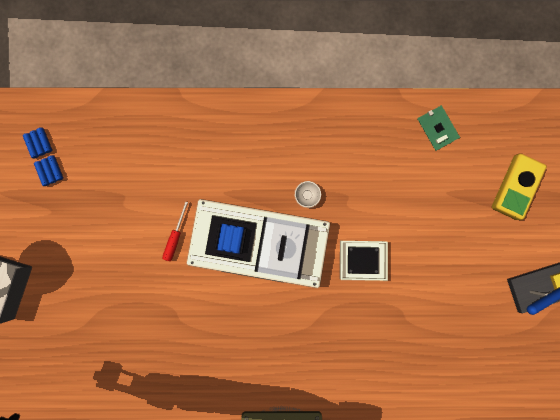

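View pics/side.png

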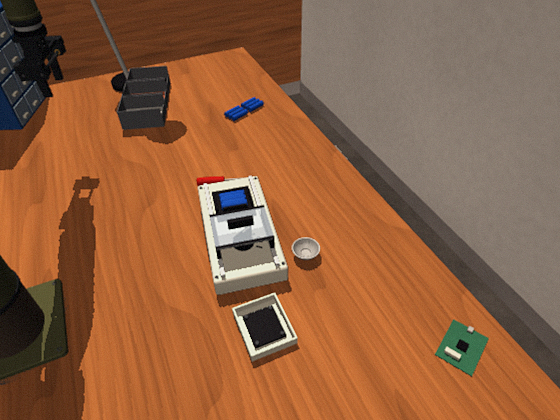

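The top view shows the console corners at about (198,200), (329,222), (320,287) and (188,264), and the handle at about (283,246). The side view agrees: the guard is over the dial and the pack is on the far (+y) side. Next I fit the console pose.

```bash
sed -i "s/np.array(cal\['rotation'\])/R.from_quat(cal['rotation']).as_matrix()/g" h.py
python3 - <<'E'
from h import *
np.set_printoptions(precision=4,suppress=True)
a=r.snapshot('top'); cal=r.get_calibration('top')
best=lambda t:max(r.silhouettes('top',t),key=lambda d:d['confidence'])['pixels']
m=(best('console')|best('guard')).astype(np.uint8)
c=max(cv2.findContours(m,0,2)[0],key=cv2.contourArea)[:,0]
P=unproj(cal,c.astype(float),.05)
(cx,cy),wh,ang=cv2.minAreaRect((P[:,:2]*1000).astype(np.float32)); print('rect',cx,cy,wh,ang)
k=unproj(cal,[[198,200],[329,222],[320,287],[188,264]],.05); print(k,k.mean(0), k[0]-k[1],k[3]-k[2])
h=best('guard_handle'); ys,xs=np.nonzero(h); print('handle px',xs.mean(),ys.mean(),len(xs),unproj(cal,[[xs.mean(),ys.mean()]],.115))
cv2.imwrite('pics/crop.png',cv2.resize(a[180:300,170:410],None,fx=3.3,fy=3.3,interpolation=2))
# handle line fit
print(cv2.minAreaRect(np.c_[xs,ys].astype(np.float32)))
E
```

```text
rect 532.83154296875 58.69774627685547 (342.6051940917969, 174.1642303466797) 80.00318145751953
[[ 0.6408  0.2105  0.05  ]
 [ 0.585  -0.1197  0.05  ]
 [ 0.4226 -0.0959  0.05  ]
 [ 0.4802  0.2341  0.05  ]] [0.5322 0.0573 0.05  ] [0.0558 0.3303 0.    ] [0.0576 0.33   0.    ]
handle px 281.79783533049863 247.2276768457673 2587 [[0.5233 0.0011 0.115 ]]
((281.7162170410156, 247.20269775390625), (46.85370635986328, 57.046443939208984), 9.462322235107422)
```

View pics/crop.png

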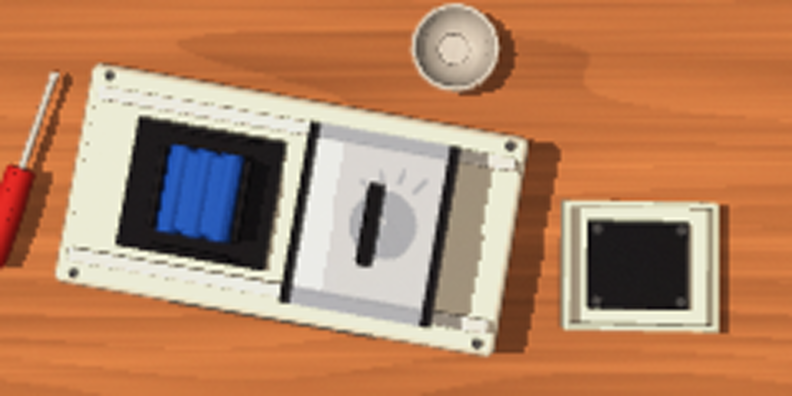

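The console fit gives centre (0.533, 0.0585) and yaw about -9.9°. Its size of 342x174 mm agrees with the given one. The handle is near (0.523, 0.000), so the slide is about 0.129. I'll move above it.

Request:
play_rows(translation=[[-0.02,-0.018,0],[-0.036,-0.033,0],[-0.036,-0.033,0],[-0.036,-0.033,0],[-0.036,-0.033,0],[-0.036,-0.033,0],[-0.036,-0.033,0],[-0.036,-0.033,0],[-0.036,-0.033,0.01],[-0.036,-0.033,0.01],[-0.036,-0.033,0.01],[-0.036,-0.033,0.01],[-0.036,-0.033,0.01],[-0.036,-0.033,0.01],[-0.0075,-0.011,0.01],[0,0,0.01],[0,0,0],[0,0,0]], delta_rot=[[0,0,0],[0,0,0],[0,0,0],[0,0,0],[0,0,0],[0,0,0],[0,0,0],[0,0,0],[0,0,0],[0,0,0],[0,0,0],[0,0,0],[0,0,0],[0,0,0],[0,0,0],[0,0,-8.6],[0,0,0],[0,0,0]], grip=[0,0,0,0,0,0,0,0,0,0,0,0,0,0,0,0,0,0], squeeze=25)

```text
clock: 3.25
tool_pos: [0.5228, 0.0016, 0.223]
eef_rot: [0.087, 0.996, 0.0, 0.0]
contact_force: [0.9, -0.6, -0.2]
opening: 0.499
finger_force: 0.0
```

```bash
cat > st.py <<'E'
from h import *
np.set_printoptions(precision=4,suppress=True)
s=r.get_state();M=R.from_quat(s['eef_rot']).as_matrix()
print(s['clock'],s['tool_pos'],'tooly ang',np.degrees(np.arctan2(-M[0,1],M[1,1])),'z',M[:,2],s['contact_force'],s['moment'],s['opening'],s['finger_force'],s['q'])
E
python3 - <<'E'
from st import *
cal=r.get_calibration('wrist');a=r.snapshot('wrist')
cv2.imwrite('pics/w1.png',a); print(cal)
yaw=np.radians(-9.9);x=np.array([np.cos(yaw),np.sin(yaw),0]);y=np.array([-x[1],x[0],0]);C=np.array([.533,.0585,0])
for n,ly,z in(('handle',-.059,.12),('dial',-.07,.086)):print(n,C+ly*y,proj(cal,[C+ly*y+[0,0,z],C+ly*y+.03*x+[0,0,z],C+ly*y-.03*x+[0,0,z]]))
E
```

```text
3.25 [0.5228 0.0016 0.223 ] tooly ang -10.00368509715063 z [ 0.0003  0.0006 -1.    ] [ 0.8714 -0.6223 -0.2218] [0.0427 0.0205 0.0248] 0.49931487414128817 0.0 [ 0.086   0.6863 -0.2886  1.947   0.3477  0.5558  0.9579]
{'intrinsics': array([[298.9094,   0.    , 283.6561],
       [  0.    , 298.9094, 204.6814],
       [  0.    ,   0.    ,   1.    ]]), 'eye': array([0.4549, 0.0125, 0.3066]), 'rotation': array([-0.1055, -0.089 ,  0.6371,  0.7583])}
handle [0.5229 0.0004 0.    ] [[283.0813 227.7791]
 [283.1256 268.6208]
 [283.0332 183.4122]]
dial [ 0.521  -0.0105  0.    ] [[268.9066 212.4875]
 [269.431  248.2717]
 [268.3436 174.0679]]
```

View pics/w1.png

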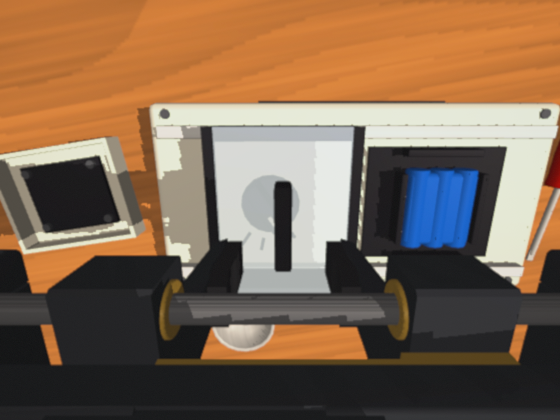

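The wrist view shows the handle at columns 276–291, rows 181–270. That matches the prediction (283, 183–269) within about 1 px. I'll descend and grip it.

Request:
play_rows(translation=[[0,0,0.02],[0,0,0.02],[0,0,0.012],[0,0,0.006],[0,0,0],[0,0,0],[0,0,0],[0,0,0],[0,0,0]], delta_rot=[[0,0,0],[0,0,0],[0,0,0],[0,0,0],[0,0,0],[0,0,0],[0,0,0],[0,0,0],[0,0,0]], grip=[0,0,0,0,0,-1,-1,-1,-1], squeeze=20)

```text
clock: 4.42
tool_pos: [0.523, 0.0007, 0.1649]
eef_rot: [0.087, 0.996, 0.0, 0.0]
contact_force: [0.3, -0.7, 1.8]
opening: 0.133
finger_force: 20.0
```

Request:
play_rows(translation=[[0,0.005,0],[0,0.01,0],[0,0.01,0],[0,0.01,0],[0,0.01,0],[0,0.01,0],[0,0.01,0],[0,0.01,0],[0,0.01,0],[0,0.01,0],[0,0.01,0],[0,0.01,0],[0,0.005,0],[0,0,0]], delta_rot=[[0,0,0],[0,0,0],[0,0,0],[0,0,0],[0,0,0],[0,0,0],[0,0,0],[0,0,0],[0,0,0],[0,0,0],[0,0,0],[0,0,0],[0,0,0],[0,0,0]], grip=[-1,-1,-1,-1,-1,-1,-1,-1,-1,-1,-1,-1,-1,-1])

```text
clock: 6.18
tool_pos: [0.544, 0.1207, 0.1649]
eef_rot: [0.086, 0.996, 0.001, 0.001]
contact_force: [0.7, 1.5, 4.0]
opening: 0.133
finger_force: 20.0
```

Request:
play_rows(translation=[[0,0.003,0],[0,0.003,0],[0,0.003,0],[0,0.002,0],[0,0,0],[0,0,0]], delta_rot=[[0,0,0],[0,0,0],[0,0,0],[0,0,0],[0,0,0],[0,0,0]], grip=[-1,-1,-1,-1,-1,-1])

```text
clock: 6.92
tool_pos: [0.5454, 0.1279, 0.1649]
eef_rot: [0.087, 0.996, -0.001, -0.0]
contact_force: [-0.5, -4.2, 6.7]
opening: 0.137
finger_force: 20.0
```

Request:
play_rows(translation=[[0,0.003,0],[0,0.003,0],[0,0,0],[0,0,0]], delta_rot=[[0,0,0],[0,0,0],[0,0,0],[0,0,0]], grip=[-1,-1,-1,-1], squeeze=30)

```text
clock: 7.42
tool_pos: [0.5455, 0.1285, 0.1648]
eef_rot: [0.089, 0.996, -0.006, -0.002]
contact_force: [-1.5, -13.9, 13.0]
opening: 0.137
finger_force: 30.1
```

The guard is at its stop: 6 mm of command gave 0.6 mm of motion and 14 N. The position (0.5455, 0.1285) matches the predicted home. I'll release, rise and go over the dial, turning to +24.4°.

Request:
play_rows(translation=[[0,0,0],[0,0,0],[0,0,0],[0,0,-0.02],[0,0,-0.03],[0,0,-0.03],[0,-0.02,0],[0,-0.03,0],[0,-0.03,0],[0,-0.03,0],[0,-0.03,0],[0,0,0],[0,0,0],[0,0,0],[0,0,0],[0,0,0]], delta_rot=[[0,0,0],[0,0,0],[0,0,0],[0,0,0],[0,0,0],[0,0,0],[0,0,0],[0,0,0],[0,0,0],[0,0,0],[0,0,0],[0,0,-9],[0,0,-9],[0,0,-9],[0,0,-7.4],[0,0,0]], grip=[0,0,0,0,0,0,0,0,0,0,0,0,0,0,0,0])

```text
clock: 9.43
tool_pos: [0.5214, -0.003, 0.2436]
eef_rot: [-0.211, 0.978, 0.0, -0.001]
contact_force: [0.3, -0.7, 0.0]
opening: 0.502
finger_force: 0.0
```

```bash
python3 - <<'E'
from st import *
cal=r.get_calibration('wrist');a=r.snapshot('wrist');cv2.imwrite('pics/w2.png',a)
yaw=np.radians(-9.9);x=np.array([np.cos(yaw),np.sin(yaw),0]);y=np.array([-x[1],x[0],0]);D=np.array([.521,-.010,.086])
b=R.from_euler('z',.6).apply(x)
print(proj(cal,[D,D+.025*b,D-.025*b]))
d=D-s['tool_pos'];print('tool delta',d@M)
for c in('wrist','top'):
    if c=='top': t=r.snapshot('top');cv2.imwrite('pics/t2.png',cv2.resize(t[180:300,170:410],None,fx=3.3,fy=3.3))
    for t in('dial_grip','guard_handle'):print(c,t,[(np.round(q['point'],4),q['confidence']) for q in r.look_for(c,t)][:2])
E
```

```text
9.425 [ 0.5214 -0.003   0.2436] tooly ang 24.34462003936794 z [-0.0024  0.0004 -1.    ] [ 0.2866 -0.6988  0.0006] [0.0626 0.01   0.0021] 0.5022548594702801 0.0 [ 0.2053  0.6745 -0.47    1.9262  0.4809  0.6556  1.4304]
[[277.9596 202.4565]
 [278.1385 230.5063]
 [277.7709 172.8432]]
tool delta [ 0.003  -0.0064  0.1576]
wrist dial_grip [(array([ 0.5208, -0.0116,  0.0615]), 0.78)]
wrist guard_handle [(array([0.4945, 0.1023, 0.0946]), 0.71)]
top dial_grip [(array([0.5378, 0.2789, 0.0233]), 0.47)]
top guard_handle [(array([0.5498, 0.1284, 0.0957]), 0.96)]
```

View pics/w2.png

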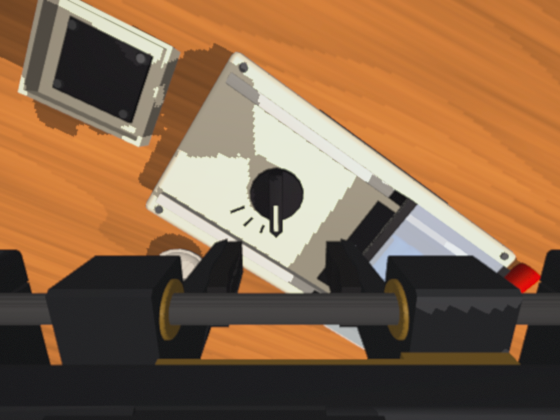

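View pics/t2.png

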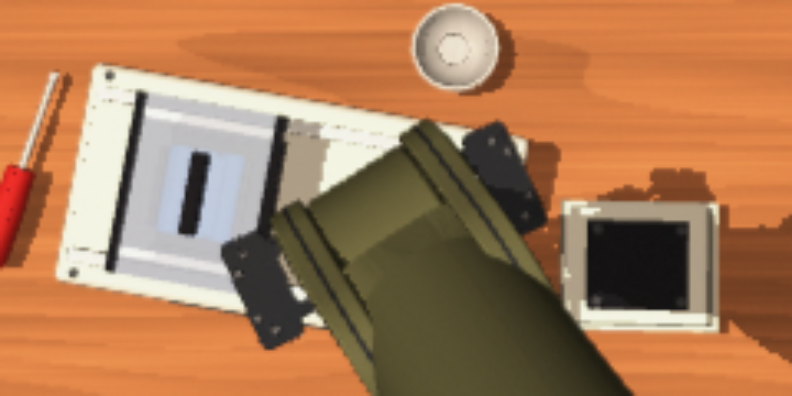

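The wrist picture shows the dial bar vertical, at column ~276, with the pointer end at row ~235. The top view shows the guard over the pack with its handle at crop (195,193). I'll check the dial axis against the skirt outline.

```bash
python3 - <<'E'
from st import *
cal=r.get_calibration('wrist');a=cv2.imread('pics/w2.png')
for z in (.05,.055,.058,.086): print(z,proj(cal,[[.521,-.010,z]]))
m=(a.max(2)<70).astype(np.uint8); m[242:]=0; m[:, :240]=0; m[:,315:]=0
n,l,st,c=cv2.connectedComponentsWithStats(m); i=1+st[1:,4].argmax(); print(st[i],c[i])
print('skirt at .056',unproj(cal,[[st[i][0]+st[i][2]/2,st[i][1]+st[i][3]/2]],.056))
b=a[165:240,240:315]; cv2.imwrite('pics/w2c.png',cv2.resize(cv2.convertScaleAbs(b,alpha=2.5),(600,600)))
E
```

```text
9.725 [ 0.5222 -0.0022  0.2446] tooly ang 24.405732902230277 z [-0.0002 -0.0001 -1.    ] [-0.6704  0.9406 -0.4238] [0.0903 0.0207 0.0167] 0.4971132657678784 0.0 [ 0.2033  0.673  -0.4695  1.9247  0.4806  0.6562  1.4306]
0.05 [[278.5231 190.7869]]
0.055 [[278.4344 192.0033]]
0.058 [[278.3798 192.7533]]
0.086 [[277.8089 200.5865]]
[ 250  168   53   68 2107] [276.0517 194.3859]
skirt at .056 [[ 0.5304 -0.0078  0.056 ]]
```

View pics/w2c.png

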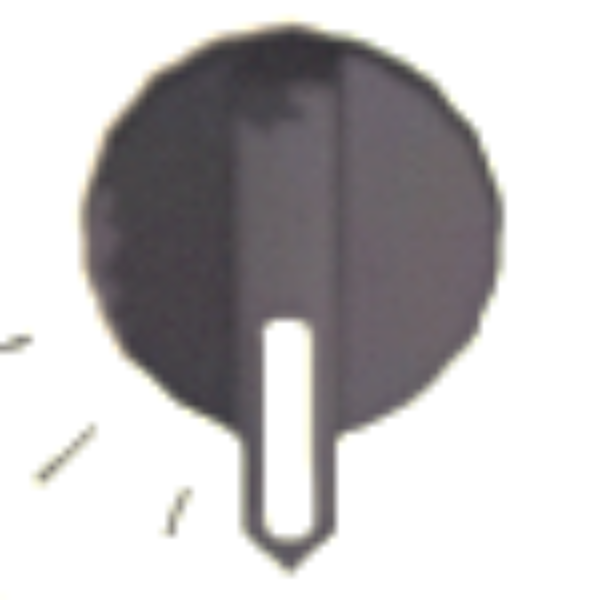

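The skirt centre is at about pixel (276.5, 194), 1–2 px from the prediction, so I correct about 1.5 mm and descend onto the bar.

Request:
play_rows(translation=[[0.0025,-0.008,0.02],[0,0,0.03],[0,0,0.03],[0,0,0.02],[0,0,0.012],[0,0,0.006],[0,0,0],[0,0,0]], delta_rot=[[0,0,0],[0,0,0],[0,0,0],[0,0,0],[0,0,0],[0,0,0],[0,0,0],[0,0,0]], grip=[0,0,0,0,0,0,0,0])

```text
clock: 10.72
tool_pos: [0.5238, -0.0106, 0.1273]
eef_rot: [-0.212, 0.977, -0.0, 0.001]
contact_force: [0.2, -0.3, -0.5]
opening: 0.501
finger_force: 0.0
```

Request:
play_rows(translation=[[0,0,0],[0,0,0],[0,0,0],[0,0,0],[0,0,0]], delta_rot=[[0,0,0],[0,0,0],[0,0,0],[0,0,0],[0,0,0]], grip=[-1,-1,-1,-1,-1], squeeze=40)

```text
clock: 11.35
tool_pos: [0.5231, -0.0098, 0.1268]
eef_rot: [-0.212, 0.977, 0.001, -0.0]
contact_force: [-2.2, 2.6, 2.9]
opening: 0.132
finger_force: 40.0
```

```bash
python3 st.py
```

```text
11.35 [ 0.5231 -0.0098  0.1268] tooly ang 24.499712673830267 z [-0.0003  0.001  -1.    ] [-2.1901  2.628   2.8839] [ 0.6192  0.3803 -0.029 ] 0.13158311057882963 40.00068043358624 [ 0.1108  0.8592 -0.2991  1.9939  0.6396  0.3814  1.3061]
```

Opening is 11.6 mm, so the bar is gripped. Turning clockwise (+ about tool z).

Request:
play_rows(translation=[[0,0,0],[0,0,0],[0,0,0],[0,0,0],[0,0,0],[0,0,0],[0,0,0],[0,0,0],[0,0,0],[0,0,0],[0,0,0],[0,0,0],[0,0,0]], delta_rot=[[0,0,3],[0,0,6],[0,0,6],[0,0,6],[0,0,6],[0,0,6],[0,0,6],[0,0,6],[0,0,6],[0,0,6],[0,0,3],[0,0,0],[0,0,0]], grip=[-1,-1,-1,-1,-1,-1,-1,-1,-1,-1,-1,-1,-1])

```text
clock: 12.98
tool_pos: [0.523, -0.0111, 0.1268]
eef_rot: [0.305, 0.952, -0.0, -0.0]
contact_force: [-3.6, -0.1, 5.5]
opening: 0.133
finger_force: 40.0
```

```bash
python3 st.py
```

```text
12.975 [ 0.523  -0.0111  0.1268] tooly ang -35.53950181406699 z [-0.0008 -0.0007 -1.    ] [-3.6039 -0.0833  5.5005] [-0.1347  0.6116  0.0634] 0.13316910772074997 40.00122788362205 [-0.0189  0.8476 -0.0804  2.0006  0.2059  0.3019  0.6815]
```

Request:
play_rows(translation=[[0,0,0],[0,0,0],[0,0,0],[0,0,0],[0,0,0]], delta_rot=[[0,0,4],[0,0,4],[0,0,2.3],[0,0,0],[0,0,0]], grip=[-1,-1,-1,-1,-1])

```text
clock: 13.6
tool_pos: [0.5229, -0.0112, 0.1268]
eef_rot: [0.389, 0.921, -0.001, -0.0]
contact_force: [-2.8, -0.7, 5.5]
opening: 0.134
finger_force: 40.0
```

```bash
python3 st.py
```

```text
13.6 [ 0.5229 -0.0112  0.1268] tooly ang -45.83818939768222 z [-0.0011 -0.0008 -1.    ] [-2.7878 -0.671   5.5474] [-0.2114  0.6169  0.1069] 0.13363760557681842 40.001170579344034 [-0.0383  0.8476 -0.0478  2.0017  0.1256  0.2961  0.5806]
```

Request:
play_rows(translation=[[0,0,0],[0,0,0],[0,0,0],[0,0,0]], delta_rot=[[0,0,1],[0,0,1],[0,0,0],[0,0,0]], grip=[-1,-1,-1,-1])

```text
clock: 14.1
tool_pos: [0.5229, -0.0113, 0.1268]
eef_rot: [0.405, 0.914, -0.001, -0.0]
contact_force: [-2.8, -1.8, 5.2]
opening: 0.134
finger_force: 40.0
```

```bash
python3 - <<'E'
from st import *
cal=r.get_calibration('wrist');a=r.snapshot('wrist');cv2.imwrite('pics/w3.png',a)
r.snapshot('top')
print([(np.round(q['point'],4),q['confidence']) for q in r.look_for('top','guard_handle')][:2])
E
```

```text
14.1 [ 0.5229 -0.0113  0.1268] tooly ang -47.81385969384615 z [-0.0012 -0.0008 -1.    ] [-2.8289 -1.7589  5.2164] [-0.215   0.6219  0.2329] 0.13389121975834753 40.00131851993501 [-0.0419  0.8477 -0.0417  2.002   0.1101  0.2953  0.5613]
[(array([0.5427, 0.1251, 0.0941]), 0.74)]
```

View pics/w3.png

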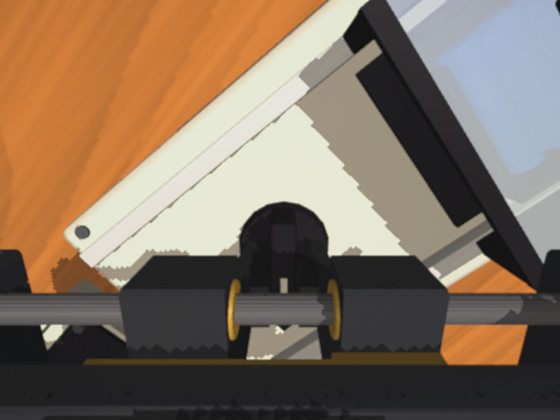

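The moment rose from 0.107 to 0.233 N m, so the dial is against its hard stop, past the third position. Before handing in, I check that the guard stayed home.

```bash
python3 - <<'E'
from st import *
cal=r.get_calibration('top');a0=cv2.imread('pics/top.png');a1=r.snapshot('top')
P=[]
for a,(u,v) in((a0,(282.4,248.2)),(a1,(229.1,238.5))):
    u0,v0=int(u)-10,int(v)-18
    g=a[v0:v0+36,u0:u0+20].max(2).astype(float); w=np.clip(110-g,0,None)
    n,l,st,c=cv2.connectedComponentsWithStats((w>0).astype(np.uint8)); i=l[18,10]; w=w*(l==i)
    yy,xx=np.mgrid[:36,:20]; p=[u0+(w*xx).sum()/w.sum(),v0+(w*yy).sum()/w.sum()]
    print(p,st[i]); P.append(unproj(cal,[p],.118)[0])
print(P,np.linalg.norm(P[1]-P[0]))
E
```

```text
14.25 [ 0.5229 -0.0113  0.1268] tooly ang -47.81505826505993 z [-0.0012 -0.0009 -1.    ] [-3.176   0.09    6.7048] [-0.1627  0.6371  0.2387] 0.12985794242571605 40.00128594227135 [-0.0419  0.8477 -0.0417  2.002   0.1102  0.2952  0.5613]
[np.float64(281.6514353295345), np.float64(247.77034727448662)] [  6   5   9  26 136]
[np.float64(228.32363067292644), np.float64(238.35565988523734)] [  5   6  10  25 145]
[array([0.5221, 0.0015, 0.118 ]), array([0.5444, 0.1271, 0.118 ])] 0.1275445872006645
```

Corrected for parallax, the handle travelled about 129 mm. That agrees with the gripper's 129.8 mm to the stop, so the guard is home. Handing in.

```bash
python3 -c "
from plant import r
print(r.finish_job())"
```

```text
the job is handed in; nothing more can be done
None
```

The guard is shut fully home over the pack, and the dial was then turned clockwise to its third position and is still held there, against its hard stop; the job was handed in at about 14 s of the 48 s allowed, with no verdict returned.

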